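# Undo the left-hand wing nut of a spice mill

## Robot

A 6-joint arm with a two-finger parallel gripper is mounted at the origin on the work surface. World frame = base frame: x ahead of the robot, y to its left, z up, the work surface at z = 0. Lengths are in mm, angles in rad, forces in N, time in s.
With the tool pointing down it reaches from about 350 to 775 mm from the base axis. Payload 5.5 kg.
Tool frame: the origin (TCP) lies at the very end of the fingers, on their centre line; the grasp point (between the pads) lies 19 mm behind it (ctrl.grip_depth is the distance from the TCP to the grasp point, in mm); z points along the fingers, x is the direction in which the jaws open and shut, and the axes are right-handed (so a half turn about z gives the same grasp; the last joint's range is limited). The gripper opens to 85 mm and grips with 20 to 120 N. Pads are 22 mm wide; open, the fingers measure 114 mm over their backs; the gripper's body (76 mm by 85 mm) begins 54 mm behind the grasp point. The pads swing forward as they close: fully open they stand 13 mm farther back than shut.
Start: joints at [1.179, 0.313, 0.046, 1.304, 0, 1.431], TCP at [143.283, 556.904, 231.323] pointing down, gripper open.
Joint ranges: [-2.76, 2.76], [-0.86, 1.69], [-1.03, 1.26], [-2.2, 2.34], [-1.47, 1.5], [-3.14, 3.14]. Speed limits (rad/s): [2.57, 2.57, 3.14, 3.14, 3.14, 3.14].

## Interface

Orientations are given as a rotation vector (axis times angle).
In Python, from bench import ctrl gives the robot as it stands. The module is installed in compiled form; this text tells all that it offers.
- The arm moves only by the shell command python3 -m inch 'ROWS' [FORCE]. ROWS is JSON, a list of rows, each a list of 5 numbers: the shift along the tool's x, y, z each as a share of 20 mm, from -1 to 1, then the turn about the tool's z as a share of 8 degrees, from -1 to 1, then the closure in counts, from 0 (fully open) to 255 (shut). In form: [[x, y, z, spin, claw], ...]. A call has 1 to 8 rows; each row shifts and turns the pose as measured when the row begins, along the tool's axes as they then stand; what a row does not reach is not made up. A row lasts 1/8 s, in which the tool goes at most 62.5 mm and 10.7 degrees, less where a joint would pass 70% of its speed; a pose out of reach is approached as far as the arm can. A call with a number of a shift or a turn outside -1 to 1 is refused whole. A call with a gripper value outside its range is refused whole. The fingers move at their own pace and stop on an object; FORCE is the grip in N (left out, the last holds). Time passes only in rows, so rows that do not move let the fingers close. It gives the time, the measured TCP pose, the force and the opening at its end, in the units of the state.
- ctrl.observe(): the state, without advancing time (a new reading comes with each control period).
- ctrl.snapshot(name): name is "scene" or "top" or "wrist"; returns a dict with "color" (420x560x3 uint8, red, green, blue), "depth" (420x560 float32, mm along the optical axis (not along the pixel's ray), 0 where there is no reading), "intrinsics" (3x3 intrinsics, pixels), "extrinsics" (4x4, takes a point from world to camera coordinates). Camera axes: x right, y up, looking along -z (the intrinsics and any distortion apply to the point x, -y, -z); pixel columns grow to the right and rows downward; lengths in mm; the calibration is good to about 2 mm. A picture is of the moment at which its call begins.
- ctrl.job_done(): hands the job in, once; it reports no verdict.
Trained networks look in a picture, given as the dict that the camera call returned (one of the last four; its "shot" number tells which), for a name from the list of things; names that differ only in an ending like _2 or _b are one class to them, and where a whole thing is asked for, a point or a joint stands for the part that bears it (a point fixed in the world has none). Each returns a list of dicts, best first, with "score" (0 to 1); they miss things now and then, are a little off and sometimes report something else, mostly with a low value. They report only what shows in the picture. A call takes as long as a camera call. They do not tell look-alikes from the thing itself.
- ctrl.look_for(picture, query): "uv" ([column, row] in pixels, amid what is visible of it).
- ctrl.trace(picture, query): "mask" (420x560 bool, what is visible of it) and "uv" ([column, row] in pixels, amid what is visible of it).
- ctrl.tip_of(picture, query): "uv" ([column, row] in pixels: a listed point, or the origin of a listed thing).
The state is a dict: "time": time; "q": joint angles; "dq": joint speeds; "effort": joint torques, N m; "ee_pos": TCP position; "tcp_rot": TCP orientation; "force": force on the tool from outside, world axes, zero at the start; "moment": the same for the moment, N m; "width": opening from 0.0 (shut) to 1.0 (fully open).
Only numpy, scipy, OpenCV 4.12 (cv2) and the standard library are available. Lean on these libraries where they do the work, as an engineer would, in place of code of your own. Each camera call takes 0.05 s, during which the arm holds its last target.

## Task

Free the burr of the open spice mill for cleaning: undo its wing nut, which has a left-hand thread and so loosens clockwise (seen from above), turning only until you feel it come up against its end stop. Never tighten it, force it against the stop or pull on it while it is still held; then lift it straight off and set it down gently in the ramekin, standing on its round hub with the wing up, without shoving the ramekin or disturbing the other things.

Things in the scene. Friction and masses are not known exactly. Their poses are not given: they have to be found in the camera images.
- mill: White round countertop spice mill with its hopper taken off, fixed to the ledge: 132 mm wide at the foot, 112 mm at the top, 85 mm tall, with a dark steel burr disc (104 mm wide) on top and a chute reaching 97 mm out on its own -x side (35 to 55 mm up). Origin: centre of its underside; z up. A spring plate under the nut pushes it up with about 6 N, so turning takes about 0.1 N m, and much more at the stop.
- spindle_top (a point): Top centre of the mill's vertical steel spindle, 105 mm above the ledge, hidden in the nut; 40 mm across, does not turn. Interrupted left-hand thread at 16 mm radius: the nut rises 1.7 mm per rad clockwise. It comes free 0.3 to 2.2 rad clockwise of its start (hidden, differs each time); 0.12 rad on is a solid stop (at most 2.35 rad). Over about 0.35 N m on the stop, or 20 N pull while held, is too much.
- nut_grip (a point): Centre of the wing of the aluminium wing nut on top of the mill. The wing is an upright flat bar 52 mm long (along its own x), 12 mm thick (y), 24 mm high (z up); grip it across its thickness. At the start it lies along the mill's own x axis within 0.1 rad. The nut must rise 25 mm to clear the spindle.
- nut: The same wing nut, about 100 g; origin at the centre of the hub's underside (50 mm below the wing's centre), z up, x along the wing. Below the wing a neck 18 mm across and 13 mm high, then a round hollow hub 50 mm across, 25 mm high.
- nut_wing (a point): The end of the wing on the nut's own +x side, 26 mm from its centre, at half the height of the wing.
- ramekin: Shallow white ceramic ramekin, loose, about 350 g: 110 mm wide at the rim, 34 mm tall, inner floor flat, about 5 mm above the ledge and about 90 mm across. Origin: centre of its underside, z up.
- hopper: Bystander: the mill's glass hopper, an open funnel 120 mm wide at the rim, 85 mm tall; origin at the centre of its underside.
- jar: Bystander: small amber glass jar with steel cap, 44 mm wide, 75 mm tall; origin at the centre of its underside.
- turner: Bystander: beech spatula lying flat on the ledge.
- cup: Bystander: blue ceramic mug, 72 mm wide, 75 mm tall; origin at the centre of its underside.
Mind the look-alikes: they are no part of the job. What is shaped like the mill but blue or green is not meant.

How it is judged (in metres and radians):
On the way, in this order (a step that is already met when the one before it is completed fails the run):
1. the nut is turned clockwise on the spindle by at least about 0.25 rad (horizontal distance between nut_grip and mill below 0.01 m and z of nut_grip in the frame of mill below 0.15 m and y of nut_wing in the frame of mill below -0.007 m), for 0.1 s.
2. the nut is lifted clear above the spindle (z of nut_grip in the frame of mill above 0.165 m), for 0.1 s.
At the end, for the whole second after the job is handed in: the nut stands on its hub on the ramekin's floor (its underside within 14 mm of the ramekin's underside in height, within 35 mm of its centre, tilted less than 0.2 rad), at rest and released, and the ramekin stands upright (within 0.1 rad) on the ledge (horizontal distance between nut and ramekin below 0.035 m and z of nut in the frame of ramekin below 0.014 m and angle between nut's own z axis and vertical below 0.2 rad and angle between ramekin's own z axis and vertical below 0.1 rad and linear speed of nut below 0.03 m/s and height (world z) of ramekin below 0.01 m); the robot touches nothing.
It fails at once if the nut is forced against the mill (over 30 N) (contact force between nut and mill above 30 N).
It fails at once if the nut is turned the wrong way (tightened) on the spindle by more than about 0.35 rad (horizontal distance between nut_grip and mill below 0.01 m and z of nut_grip in the frame of mill below 0.15 m and y of nut_wing in the frame of mill above 0.009 m).
It fails at once if the nut is banged or pressed hard on the ramekin (over 40 N) (contact force between nut and ramekin above 40 N).
It fails at once if the ramekin is shoved more than 40 mm (distance of ramekin from where it was at the start of the episode above 0.04 m).
It fails at once if a bystander is moved more than 20 mm (distance of any of hopper, jar, turner, cup from where it was at the start of the episode above 0.02 m).
It also fails if it takes over 72 s, if anything falls off the work surface, if the arm or the gripper's body presses on something with over 40 N, if the wrist force passes 120 N, or if a joint passes its speed limit or range.

## Working session

There is one attempt and no reset: what is moved stays moved. The work goes in short steps, Python scripts to look and compute and a shell command to move; the robot and the scene stay as the last step left them, time stands still between calls to the robot, and variables do not carry over. Pictures are saved under pics/ and viewed, and the job is handed in when it is done.

```bash
mkdir -p pics; ls; cat > h.py <<'E'
from bench import ctrl
import numpy as np, cv2
def save(s,n,crop=None,scale=1):
    im=s["color"][:,:,::-1].copy()
    if crop: im=im[crop[1]:crop[3],crop[0]:crop[2]]
    if scale!=1: im=cv2.resize(im,None,fx=scale,fy=scale,interpolation=cv2.INTER_CUBIC)
    cv2.imwrite("pics/"+n,im)
def cloud(s):
    d=s["depth"];K=np.array(s["intrinsics"]);E=np.array(s["extrinsics"])
    v,u=np.mgrid[0:d.shape[0],0:d.shape[1]]
    x=(u-K[0,2])/K[0,0]*d;y=(v-K[1,2])/K[1,1]*d
    P=np.stack([x,-y,-d,np.ones_like(d)],-1)@np.linalg.inv(E).T
    P=P[...,:3];P[d==0]=np.nan
    return P
def onplane(s,uv,z):
    K=np.array(s["intrinsics"]);E=np.linalg.inv(np.array(s["extrinsics"]))
    r=np.array([(uv[0]-K[0,2])/K[0,0],-(uv[1]-K[1,2])/K[1,1],-1.])
    r=E[:3,:3]@r;o=E[:3,3];return o+r*(z-o[2])/r[2]
E
python3 - <<'E'
from h import *
for n in ["scene","top","wrist"]:
    s=ctrl.snapshot(n);save(s,n+"0.png");print(n,[k for k in s])
    for q in ["mill","nut_grip","nut","nut_wing","ramekin","hopper","jar","turner","cup"]:
        r=ctrl.look_for(s,q) 
        print(q,[(round(a["score"],2),np.round(a["uv"]).tolist(),np.round(onplane(s,a["uv"],0)).tolist()[:2]) for a in r[:4]])
print(ctrl.observe())
E
```

```text
pics
scene ['color', 'depth', 'intrinsics', 'extrinsics', 'shot']
mill [(0.92, [119.0, 223.0], [186.0, -335.0]), (0.89, [284.0, 172.0], [271.0, 201.0]), (0.56, [218.0, 251.0], [455.0, -158.0])]
nut_grip [(0.66, [212.0, 228.0], [365.0, -123.0])]
nut [(0.57, [213.0, 227.0], [365.0, -122.0])]
nut_wing [(0.89, [212.0, 227.0], [361.0, -122.0])]
ramekin [(0.86, [314.0, 214.0], [491.0, 154.0])]
hopper [(0.91, [349.0, 270.0], [721.0, 88.0])]
jar [(0.87, [267.0, 226.0], [453.0, 8.0])]
turner [(0.63, [297.0, 314.0], [756.0, -109.0]), (0.16, [212.0, 227.0], [361.0, -123.0])]
cup [(0.83, [364.0, 166.0], [401.0, 434.0]), (0.64, [215.0, 252.0], [456.0, -167.0])]
top ['color', 'depth', 'intrinsics', 'extrinsics', 'shot']
mill [(0.93, [401.0, 298.0], [228.0, -350.0]), (0.9, [225.0, 282.0], [289.0, 190.0]), (0.56, [339.0, 225.0], [457.0, -163.0]), (0.46, [314.0, 129.0], [760.0, -93.0])]
nut_grip [(0.85, [348.0, 220.0], [472.0, -192.0]), (0.22, [338.0, 227.0], [451.0, -159.0])]
nut [(0.57, [349.0, 220.0], [471.0, -195.0])]
nut_wing [(0.67, [348.0, 222.0], [467.0, -193.0])]
ramekin [(0.76, [237.0, 209.
[... 438 characters left out ...]
]
nut []
nut_wing []
ramekin []
hopper []
jar []
turner []
cup []
{'time': 1.5, 'q': array([1.17943547e+00, 3.13192469e-01, 4.61134278e-02, 1.30358640e+00,
       1.30258288e-05, 1.43118338e+00]), 'dq': array([ 0.00041589, -0.00106427, -0.00185849, -0.00020589,  0.00193847,
        0.00190612]), 'effort': array([ 3.19110022e-04, -4.80458307e+01,  2.98804021e+01,  4.72107149e-04,
       -3.88015030e-05,  4.91563142e-06]), 'ee_pos': array([143.26430446, 556.92210518, 231.33297271]), 'tcp_rot': array([-2.48268964e+00, -1.92493557e+00, -1.68257533e-04]), 'force': array([ 0.91684343,  0.24147741, -0.14190765]), 'moment': array([ 0.0176374 , -0.00577555,  0.03465907]), 'width': 1.0022656234784837}
```

View pics/scene0.png

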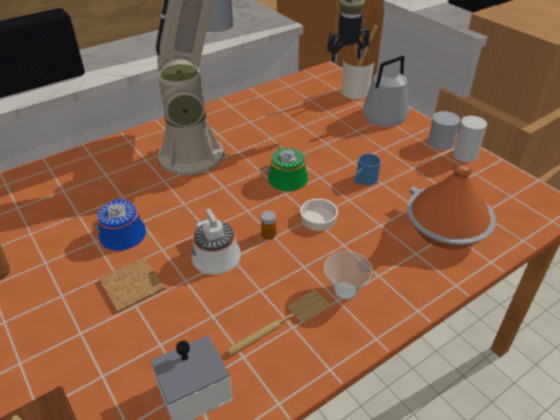

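View pics/top0.png

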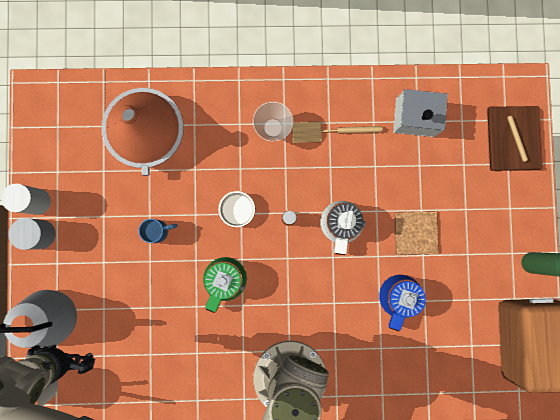

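Candidates: the white mill at top (343,221) / scene (214,240), the green one at (224,281) / (288,168), and the blue one at (407,298) / (119,222). The white one matches the description. Next a close crop and depth measurements.

```bash
python3 - <<'E'
from h import *
s=ctrl.snapshot("top");save(s,"top1.png",(300,180,400,265),8)
P=cloud(s)
sc=ctrl.snapshot("scene");save(sc,"scene1.png",(160,190,290,290),6);Q=cloud(sc)
for nm,C in (("top",P),("scene",Q)):
    m=(abs(C[...,0]-450)<130)&(abs(C[...,1]+165)<110)
    for z0,z1 in [(3,30),(34,57),(60,80),(83,92),(93,120),(122,150)]:
        p=C[m&(C[...,2]>z0)&(C[...,2]<z1)]
        if len(p): print(nm,z0,z1,len(p),np.round(np.nanmean(p,0)),np.round(p.min(0)),np.round(p.max(0)))
    p=C[m&(C[...,2]>125)];p=p[:,:2]
    if len(p)>3:
        w,V=np.linalg.eigh(np.cov(p.T));print("wing axis",w,V[:,1],"mean",p.mean(0))
for nm,s_ in (("top",s),("scene",sc)):
    for q in ["nut_grip","nut_wing","spindle_top","mill","nut","ramekin"]:
        print(nm,q,[(round(a["score"],2),np.round(a["uv"],1).tolist()) for a in ctrl.tip_of(s_,q)[:4]])
m=(abs(P[...,0]-500)<80)&(abs(P[...,1]-145)<80)
for nm,C in (("top",P),("scene",Q)):
    m=(abs(C[...,0]-500)<80)&(abs(C[...,1]-145)<80)
    p=C[m&(C[...,2]>25)&(C[...,2]<45)];print(nm,"ram",len(p),p.min(0),p.max(0),p.mean(0))
E
```

```text
top 3 30 1288 [ 448. -159.    8.] [ 320. -275.    3.] [580. -55.  30.]
top 34 57 191 [ 411. -158.   51.] [ 369. -235.   34.] [ 526. -113.   57.]
top 60 80 71 [ 444. -144.   70.] [ 375. -218.   60.] [ 518. -115.   80.]
top 83 92 554 [ 466. -170.   87.] [ 416. -223.   83.] [ 519. -120.   92.]
top 93 120 150 [ 467. -168.  113.] [ 421. -212.   93.] [ 500. -146.  120.]
top 122 150 50 [ 465. -166.  139.] [ 441. -189.  122.] [ 492. -152.  150.]
wing axis [ 16.65834681 211.67167254] [-0.98420527  0.17703102] mean [ 466.48668689 -169.92536084]
scene 3 30 560 [ 503. -191.   15.] [ 322. -275.    3.] [579. -60.  30.]
scene 34 57 331 [ 490. -190.   47.] [ 366. -236.   34.] [ 529. -123.   57.]
scene 60 80 241 [ 506. -190.   71.] [ 432. -229.   60.] [ 528. -125.   80.]
scene 83 92 384 [ 482. -178.   85.] [ 421. -223.   83.] [ 524. -123.   92.]
scene 93 120 257 [ 479. -177.  109.] [ 444. -198.   93.] [ 496. -148.  120.]
scene 122 150 82 [ 476. -176.  141.] [ 441. -183.  123.] [ 497. -163.  150.]
wing axis [ 15.78365473 281.68447209] [-0.9885582   0.15083995] mean [ 474.03929515 -174.95781134]
top nu
[... 235 characters left out ...]
.1])]
top nut [(0.65, [349.3, 224.0])]
top ramekin [(0.74, [237.8, 208.1])]
scene nut_grip [(0.65, [209.5, 217.4])]
scene nut_wing [(0.61, [216.3, 226.1])]
scene spindle_top [(0.84, [285.6, 149.3]), (0.76, [117.8, 201.1]), (0.56, [212.6, 227.7])]
scene mill [(0.76, [283.6, 174.9]), (0.75, [216.3, 259.0]), (0.65, [122.3, 232.5])]
scene nut [(0.71, [212.0, 233.5]), (0.25, [216.6, 257.4])]
scene ramekin [(0.76, [315.9, 219.8])]
top ram 227 [459.02251215  96.89902331  25.01732132] [565.45865174 202.7155664   41.95798541] [514.76047845 151.32032266  33.34189224]
scene ram 247 [458.48760156  93.75387155  25.04791778] [570.66556475 202.47079583  37.55543434] [514.59276775 149.9560048   30.59176787]
```

View pics/top1.png

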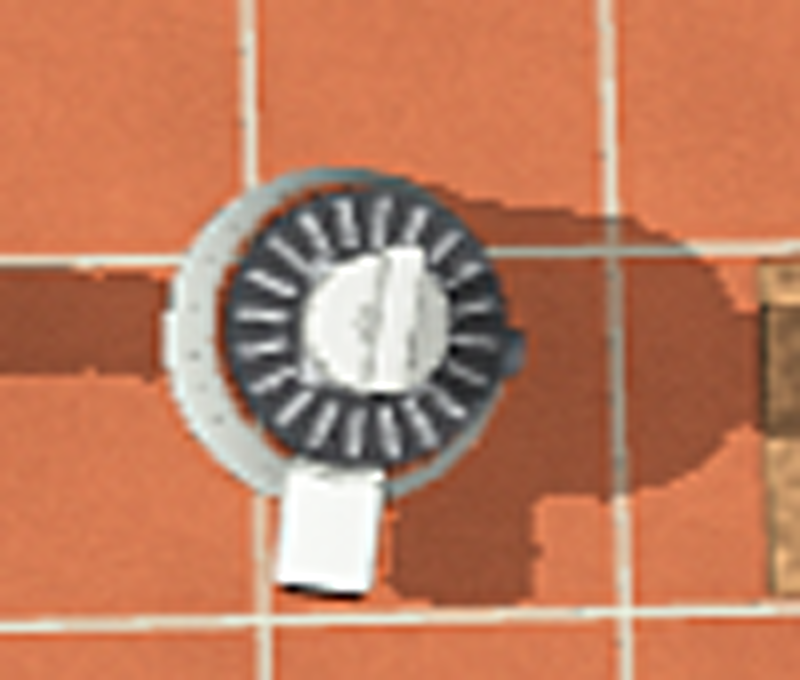

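View pics/scene1.png

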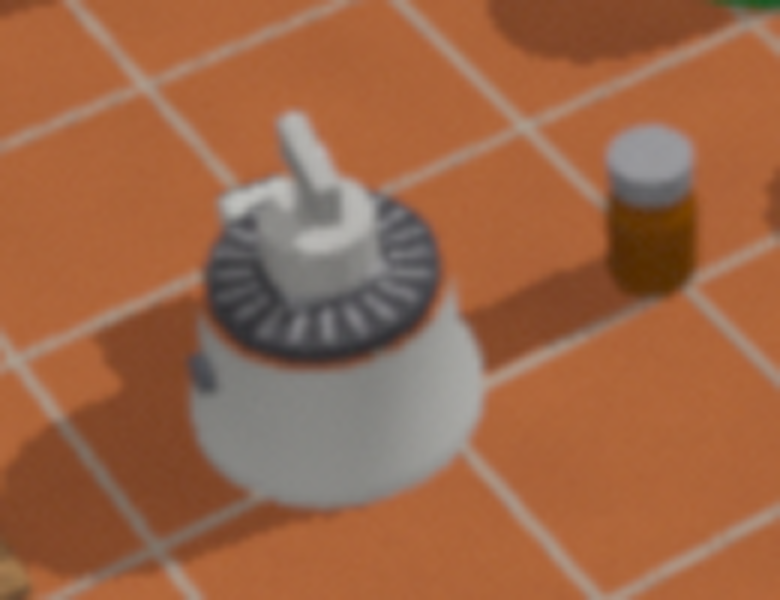

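The crop confirms the white mill: chute towards the robot, wing at (348,220). It gives roughly these world positions:

| Item | Position |
|---|---|
| Mill centre | (470, -172) |
| Wing top | z≈150 |
| Wing direction | about -0.16 rad |
| Ramekin | (514, 149) |

I'll move over the mill now.

```bash
python3 -m inch '[[0,1,0,0,0],[0,1,0,0,0],[0,1,0,0,0],[0,1,0,0,0],[0,1,0,0,0],[0,1,0,0,0],[0,1,0,0,0],[0,1,0,0,0]]'
python3 -m inch '[[-1,0.6,0,0,0],[-1,0.6,0,0,0],[-1,0.6,0,0,0],[-1,0.6,0,0,0],[-1,0.6,0,0,0],[-1,0.6,0,0,0],[-1,0.6,0,0,0],[-1,0.6,0,0,0]]'
```

```text
time: 3.2
ee_pos: [309.6, 513.9, 231.4]
tcp_rot: [2.483, 1.924, 0.001]
force: [0.0, 0.7, -0.4]
width: 1.001
time: 4.2
ee_pos: [370.6, 328.8, 231.0]
tcp_rot: [2.482, 1.924, 0.003]
force: [1.2, -0.8, -0.5]
width: 1.001
```

```bash
python3 -m inch '[[-1,0.48,0,0,0],[-1,0.48,0,0,0],[-1,0.48,0,0,0],[-1,0.48,0,0,0],[-1,0.48,0,0,0],[-1,0.48,0,0,0],[-1,0.48,0,0,0],[-1,0.48,0,0,0]]'
python3 -m inch '[[-1,0.48,0,0,0],[-1,0.48,0,0,0],[-1,0.48,0,0,0],[-1,0.48,0,0,0],[-1,0.48,0,0,0],[-1,0.48,0,0,0],[-1,0.48,0,0,0],[-1,0.48,0,0,0]]'
python3 -m inch '[[-1,0.48,0,0,0],[-1,0.48,0,0,0],[-1,0.48,0,0,0],[-1,0.48,0,0,0],[-1,0.48,0,0,0],[0,0,0,0,0]]'
python3 - <<'E'
from h import *
s=ctrl.snapshot("wrist");save(s,"wrist2.png");P=cloud(s);print(ctrl.observe()['q'],ctrl.observe()['moment'])
for q in ["nut_grip","nut_wing","mill","nut"]:
    print(q,[(round(a["score"],2),np.round(a["uv"],1).tolist()) for a in ctrl.tip_of(s,q)[:3]])
C=P
m=(abs(C[...,0]-470)<100)&(abs(C[...,1]+170)<100)
for z0,z1 in [(60,80),(83,92),(93,120),(122,140),(141,156)]:
    p=C[m&(C[...,2]>z0)&(C[...,2]<z1)]
    if len(p): print(z0,z1,len(p),np.round(p.mean(0)),np.round(p.min(0)),np.round(p.max(0)))
mm=m&(C[...,2]>141)&(C[...,2]<156)
p=C[mm][:,:2].astype(np.float32)
if len(p)>5: print(cv2.minAreaRect(p),np.median(C[mm][:,2]))
E
```

```text
time: 5.2
ee_pos: [410.2, 146.3, 232.4]
tcp_rot: [2.48, 1.925, 0.007]
force: [0.2, 0.8, -0.9]
width: 1.002
time: 6.2
ee_pos: [448.5, -37.5, 234.2]
tcp_rot: [2.478, 1.925, 0.011]
force: [0.6, -0.5, -0.1]
width: 1.001
time: 6.95
ee_pos: [471.9, -154.7, 235.1]
tcp_rot: [2.478, 1.922, 0.013]
force: [-0.3, -0.2, -0.4]
width: 0.999
[-0.48061186  0.15213283 -0.15294283  1.2578586   0.00530247 -0.22961869] [-0.03450282  0.0064584  -0.00317407]
nut_grip []
nut_wing [(0.95, [260.1, 246.7])]
mill [(0.67, [266.1, 180.5]), (0.67, [38.8, 5.3])]
nut [(0.66, [263.4, 200.1])]
60 80 115 [ 423. -147.   69.] [ 412. -196.   60.] [ 450. -118.   80.]
83 92 6519 [ 462. -168.   86.] [ 417. -222.   83.] [ 520. -119.   92.]
93 120 1886 [ 465. -168.  115.] [ 443. -196.   93.] [ 493. -145.  119.]
122 140 141 [ 463. -165.  133.] [ 442. -180.  122.] [ 491. -161.  140.]
141 156 1231 [ 467. -170.  152.] [ 442. -181.  141.] [ 494. -161.  155.]
((468.3657531738281, -170.7979736328125), (12.140918731689453, 51.762393951416016), 79.61485290527344) 152.67528586009672
```

View pics/wrist2.png

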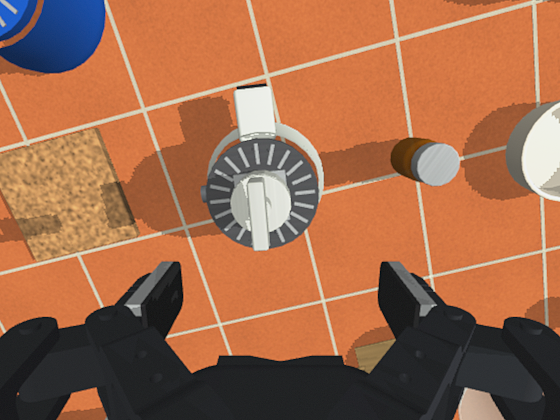

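```bash
python3 -m inch '[[-0.8,0.03,0,-0.5,0],[0,0,1,0,0],[0,0,1,0,0],[0,0,1,0,0],[0,0,0,0,0]]'
python3 - <<'E'
from h import *
o=ctrl.observe();print(o)
s=ctrl.snapshot("wrist");save(s,"wrist3.png");C=cloud(s)
m=(abs(C[...,0]-470)<100)&(abs(C[...,1]+170)<100)
mm=m&(C[...,2]>143)&(C[...,2]<160)
p=C[mm][:,:2].astype(np.float32)
print(len(p),cv2.minAreaRect(p),np.median(C[mm][:,2]))
from scipy.spatial.transform import Rotation as R
print(R.from_rotvec(o['tcp_rot']).as_matrix().round(4))
E
```

```text
time: 7.82
ee_pos: [468.7, -164.7, 175.1]
tcp_rot: [2.397, 2.02, 0.014]
force: [-0.5, 0.3, 0.4]
width: 1.002
{'time': 7.825, 'q': array([-0.50344683,  0.17967358, -0.26920985,  1.11217666,  0.00602182,
       -0.3331239 ]), 'dq': array([ 0.00748885, -0.02103051,  0.0306872 ,  0.00989703,  0.00102046,
       -0.00077818]), 'effort': array([-1.58515773e-01, -3.85617828e+01,  2.82972622e+01, -4.92534712e-01,
        1.46729109e-02,  4.58166178e-04]), 'ee_pos': array([ 468.67978285, -164.74664233,  175.06482699]), 'tcp_rot': array([2.39699267, 2.01998924, 0.01428636]), 'force': array([-0.46016548,  0.25732285,  0.35500129]), 'moment': array([-0.02604868,  0.03517463, -0.00380668]), 'width': 1.0018541546722546}
2016 ((468.26348876953125, -170.82432556152344), (11.966609001159668, 52.27335739135742), 80.19767761230469) 152.6969497396194
[[ 1.695e-01  9.855e-01  1.140e-02]
 [ 9.855e-01 -1.695e-01  6.000e-04]
 [ 2.500e-03  1.120e-02 -9.999e-01]]
```

View pics/wrist3.png

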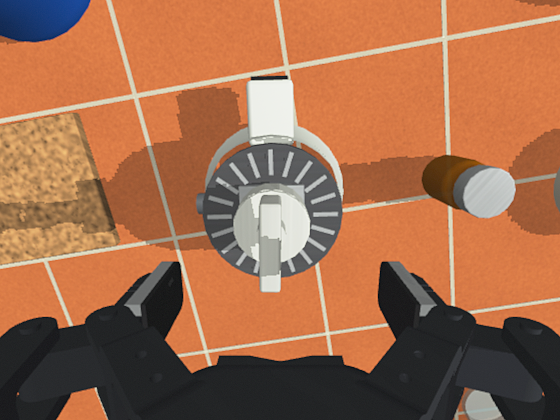

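```bash
python3 -m inch '[[-0.3,0,0.6,0,0],[0,0,0.9,0,0],[0,0,0.5,0,0],[0,0,0,0,0]]'
python3 - <<'E'
from h import *
o=ctrl.observe();print(o['ee_pos'],o['tcp_rot'],o['force'],o['moment'])
s=ctrl.snapshot("wrist");save(s,"wrist4.png");C=cloud(s)
m=(abs(C[...,0]-470)<60)&(abs(C[...,1]+170)<22)
mm=m&(C[...,2]>143)&(C[...,2]<156)
p=C[mm][:,:2].astype(np.float32)
print(len(p),cv2.minAreaRect(p),np.median(C[mm][:,2]))
E
```

```text
time: 8.38
ee_pos: [470.5, -172.4, 136.8]
tcp_rot: [2.391, 2.017, 0.018]
force: [-0.7, 0.1, 0.1]
width: 1.0
[ 470.51532283 -172.41209544  136.80647513] [2.39106873 2.01697419 0.01763753] [-0.68895564  0.10834841  0.06583639] [ 0.05395156  0.01099457 -0.03155294]
3155 ((468.0035400390625, -170.61912536621094), (11.865525245666504, 52.27119827270508), 80.06503295898438) 152.70552328795378
```

View pics/wrist4.png

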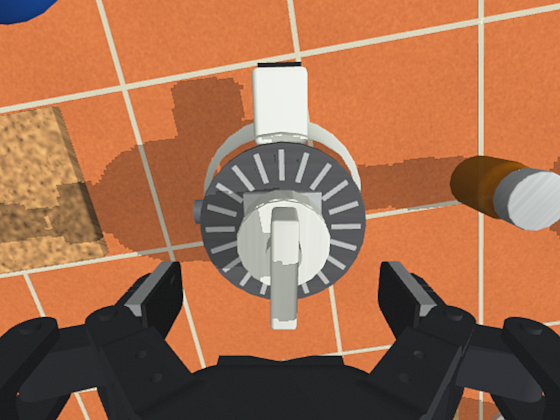

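```bash
python3 -m inch '[[0.07,-0.15,0.6,0,0],[0,0,0.1,0,0],[0,0,0,0,0]]'
python3 - <<'E'
from h import *
from scipy.spatial.transform import Rotation as R
o=ctrl.observe();M=R.from_rotvec(o['tcp_rot']).as_matrix()
print(o['ee_pos'],o['force'],o['moment'])
print(M.round(3),"err tool", M.T@(np.array([468.1,-170.7,121.7])-o['ee_pos']))
E
```

```text
time: 8.8
ee_pos: [468.7, -170.9, 123.2]
tcp_rot: [2.389, 2.016, 0.019]
force: [0.0, 0.6, -0.1]
width: 1.003
[ 468.68336391 -170.91948176  123.22469207] [ 0.04764913  0.59327315 -0.11787693] [-0.02939425  0.00832346  0.02883485]
[[ 0.168  0.986  0.019]
 [ 0.986 -0.168 -0.004]
 [-0.001  0.02  -1.   ]] err tool [ 0.11932375 -0.64193659  1.51223373]
```

```bash
python3 -m inch '[[0,-0.02,0,0,120],[0,0,0,0,180],[0,0,0,0,255],[0,0,0,0,255],[0,0,0,0,255],[0,0,0,0,255]]' 25
python3 - <<'E'
from h import *
o=ctrl.observe();print(o['ee_pos'],o['force'],o['moment'],o['width'])
E
```

```text
time: 9.55
ee_pos: [468.8, -170.9, 124.0]
tcp_rot: [2.388, 2.015, 0.02]
force: [0.2, 0.1, 0.2]
width: 0.19
[ 468.78944585 -170.88061017  124.01272731] [0.15497099 0.13152019 0.21030766] [ 0.004107   -0.00888736 -0.03977693] 0.19026955353420602
```

```bash
python3 -m inch '[[0,0,0,0,255],[0,0,0,0,255]]' 25
python3 - <<'E'
from h import *
o=ctrl.observe();print(o['force'],o['moment'],o['width'])
s=ctrl.snapshot("wrist");save(s,"wrist5.png")
E
```

```text
time: 9.8
ee_pos: [468.8, -170.9, 124.0]
tcp_rot: [2.388, 2.015, 0.02]
force: [-0.5, 0.7, 0.4]
width: 0.188
[-0.45474255  0.70163197  0.39291066] [0.05408051 0.07211527 0.00700246] 0.18825629005455422
```

View pics/wrist5.png

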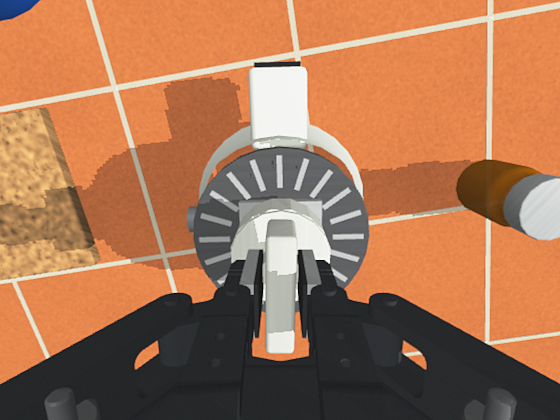

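The wing is gripped: width is steady at 0.188 and there is no side load. I'll turn clockwise (+spin) gently and watch the moment.

```bash
cat > st.py <<'E'
from h import *
from scipy.spatial.transform import Rotation as R
o=ctrl.observe();M=R.from_rotvec(o['tcp_rot']).as_matrix()
print("head",np.arctan2(M[1,0],M[0,0]).round(4),"turned",(1.402-np.arctan2(M[1,0],M[0,0])).round(3),o['ee_pos'].round(2),"F",o['force'].round(2),"M",o['moment'].round(3),"w",round(o['width'],3),"q6",o['q'][5].round(3),"eff",o['effort'].round(3)[3:],"tilt",M[:,2].round(3))
E
python3 st.py; python3 -m inch '[[0,0,0,0.3,255],[0,0,0,0.3,255]]'; python3 st.py;python3 -m inch '[[0,0,0,0.3,255],[0,0,0,0.3,255]]'; python3 st.py
```

```text
head 1.4018 turned 0.0 [ 468.77 -170.92  124.  ] F [0.44 0.59 0.98] M [ 0.108  0.083 -0.001] w 0.187 q6 -0.345 eff [-0.294 -0.032 -0.006] tilt [ 0.021 -0.004 -1.   ]
time: 10.1
ee_pos: [468.9, -171.0, 124.1]
tcp_rot: [2.473, 1.911, 0.021]
force: [0.1, 0.7, 1.4]
width: 0.188
head 1.3158 turned 0.086 [ 468.87 -171.02  124.11] F [0.09 0.66 1.36] M [0.004 0.049 0.069] w 0.188 q6 -0.259 eff [-0.267  0.023 -0.302] tilt [ 0.021 -0.005 -1.   ]
time: 10.35
ee_pos: [469.0, -171.2, 124.2]
tcp_rot: [2.553, 1.802, 0.022]
force: [0.1, 1.0, 1.0]
width: 0.185
head 1.2295 turned 0.172 [ 469.03 -171.16  124.24] F [0.11 0.98 0.97] M [-0.022  0.073  0.046] w 0.185 q6 -0.173 eff [-0.235  0.029 -0.301] tilt [ 0.021 -0.005 -1.   ]
```

```bash
for i in 1; do python3 -m inch '[[0,-0.02,0,0.25,255],[0,-0.01,0,0.25,255]]' >/dev/null; python3 st.py; python3 -m inch '[[0,-0.02,0,0.25,255],[0,-0.01,0,0.25,255]]'>/dev/null; python3 st.py; done
```

```text
head 1.1566 turned 0.245 [ 468.77 -171.17  124.36] F [ 0.95 -0.2   0.45] M [ 0.006 -0.007  0.015] w 0.189 q6 -0.1 eff [-0.081  0.029 -0.249] tilt [ 0.022 -0.006 -1.   ]
head 1.0823 turned 0.32 [ 468.34 -171.06  124.47] F [-0.03 -0.04  1.11] M [-0.023  0.052  0.037] w 0.194 q6 -0.026 eff [-0.212  0.053 -0.251] tilt [ 0.022 -0.006 -1.   ]
```

```bash
python3 - <<'E'
from h import *
s=ctrl.snapshot("wrist");save(s,"wrist6.png")
C=cloud(s);m=(abs(C[...,0]-470)<60)&(abs(C[...,1]+170)<30)
s=ctrl.snapshot("scene");save(s,"scene6.png",(170,180,260,280),6)
E
```

```text
(no output)
```

View pics/wrist6.png

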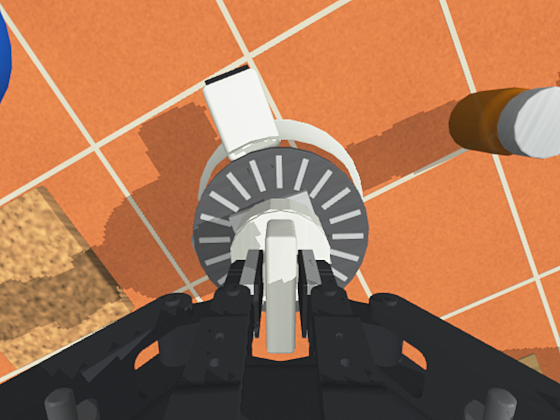

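The nut turns with the gripper: the wing still lies straight in the pads at (282,290) and the chute appears rotated. I'll continue.

```bash
python3 -m inch '[[0,0,0,0.25,255],[0,0,0,0.25,255]]' >/dev/null; python3 st.py; python3 -m inch '[[0,0,0,0.25,255],[0,-0.01,0,0.25,255]]'>/dev/null; python3 st.py
```

```text
head 1.0095 turned 0.392 [ 468.15 -171.02  124.55] F [ 0.15 -0.52  0.9 ] M [-0.001  0.117  0.03 ] w 0.187 q6 0.047 eff [-0.338  0.07  -0.264] tilt [ 0.022 -0.006 -1.   ]
head 0.9347 turned 0.467 [ 468.05 -170.96  124.68] F [0.57 0.26 2.2 ] M [-0.004  0.087  0.087] w 0.185 q6 0.121 eff [-0.216  0.084 -0.261] tilt [ 0.022 -0.006 -1.   ]
```

```bash
python3 -m inch '[[0,0,0,0.25,255],[0,0,0,0.25,255]]' >/dev/null; python3 st.py; python3 -m inch '[[0,0,0,0.25,255],[0,-0.01,0,0.25,255]]'>/dev/null; python3 st.py
```

```text
head 0.8599 turned 0.542 [ 468.09 -170.99  124.79] F [0.62 0.67 1.58] M [-0.044  0.083  0.038] w 0.191 q6 0.196 eff [-0.293  0.088 -0.272] tilt [ 0.022 -0.006 -1.   ]
head 0.7851 turned 0.617 [ 468.15 -171.    124.93] F [-1.08 -0.2   2.18] M [-0.148  0.056  0.057] w 0.189 q6 0.271 eff [-0.153  0.132 -0.273] tilt [ 0.022 -0.006 -1.   ]
```

```bash
python3 -m inch '[[0,0,0,0.25,255],[0,0,0,0.25,255]]' >/dev/null; python3 st.py; python3 -m inch '[[0,0,0,0.25,255],[0,-0.01,0,0.25,255]]'>/dev/null; python3 st.py
```

```text
head 0.7102 turned 0.692 [ 468.39 -171.22  125.13] F [-0.38  0.09  2.88] M [-0.116  0.111  0.01 ] w 0.191 q6 0.346 eff [-0.181  0.149 -0.288] tilt [ 0.023 -0.007 -1.   ]
head 0.6355 turned 0.767 [ 468.45 -171.12  125.29] F [-1.    0.36  2.35] M [ 0.045  0.095 -0.003] w 0.192 q6 0.421 eff [-0.335  0.009 -0.24 ] tilt [ 0.023 -0.007 -1.   ]
```

```bash
python3 -m inch '[[0,0,0,0.25,255],[0,0,0,0.25,255]]' >/dev/null; python3 st.py; python3 -m inch '[[0,0,0,0.25,255],[0,-0.01,0,0.25,255]]'>/dev/null; python3 st.py
```

```text
head 0.5612 turned 0.841 [ 468.32 -170.9   125.26] F [-0.23  0.15  2.68] M [0.005 0.109 0.214] w 0.186 q6 0.495 eff [-0.323  0.087 -0.098] tilt [ 0.023 -0.007 -1.   ]
head 0.4868 turned 0.915 [ 468.02 -170.4   125.19] F [-0.7   0.58  3.44] M [0.235 0.135 0.164] w 0.189 q6 0.57 eff [-0.649 -0.15  -0.116] tilt [ 0.023 -0.006 -1.   ]
```

```bash
python3 st.py; python3 - <<'E'
from h import *
s=ctrl.snapshot("wrist");save(s,"wrist7.png",(180,180,380,380),4)
E
python3 st.py
```

```text
head 0.4868 turned 0.915 [ 468.02 -170.4   125.19] F [-0.7   0.58  3.44] M [0.235 0.135 0.164] w 0.189 q6 0.57 eff [-0.649 -0.15  -0.116] tilt [ 0.023 -0.006 -1.   ]
head 0.4859 turned 0.916 [ 468.03 -170.4   125.18] F [-0.25  1.77  1.91] M [0.261 0.201 0.143] w 0.188 q6 0.571 eff [-0.774 -0.191  0.178] tilt [ 0.023 -0.006 -1.   ]
```

View pics/wrist7.png

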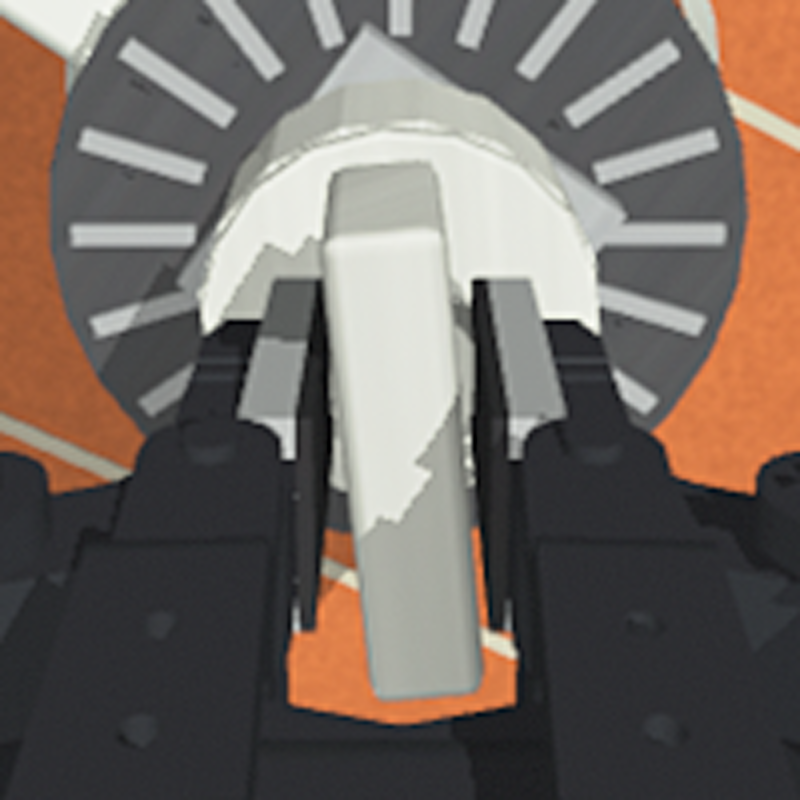

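The wing lags the pads by about 0.1 rad while the moment has risen to about 0.2 N m, so the nut is at its stop at about 0.8 rad. I'll back the tool off so it realigns with the wing.

```bash
python3 -m inch '[[0,0,0,-0.35,255],[0,0,0,-0.35,255],[0,0,0,0,255]]' >/dev/null; python3 st.py;  python3 - <<'E'
from h import *
s=ctrl.snapshot("wrist");save(s,"wrist8.png",(180,180,380,380),4)
E
python3 st.py
```

```text
head 0.5837 turned 0.818 [ 467.98 -170.42  125.24] F [-0.04  1.09  2.74] M [ 0.12   0.154 -0.024] w 0.188 q6 0.473 eff [-0.476 -0.044 -0.13 ] tilt [ 0.023 -0.006 -1.   ]
head 0.5835 turned 0.819 [ 468.   -170.43  125.24] F [-0.22  1.11  2.35] M [0.107 0.146 0.02 ] w 0.189 q6 0.473 eff [-0.475 -0.027 -0.019] tilt [ 0.023 -0.006 -1.   ]
```

View pics/wrist8.png

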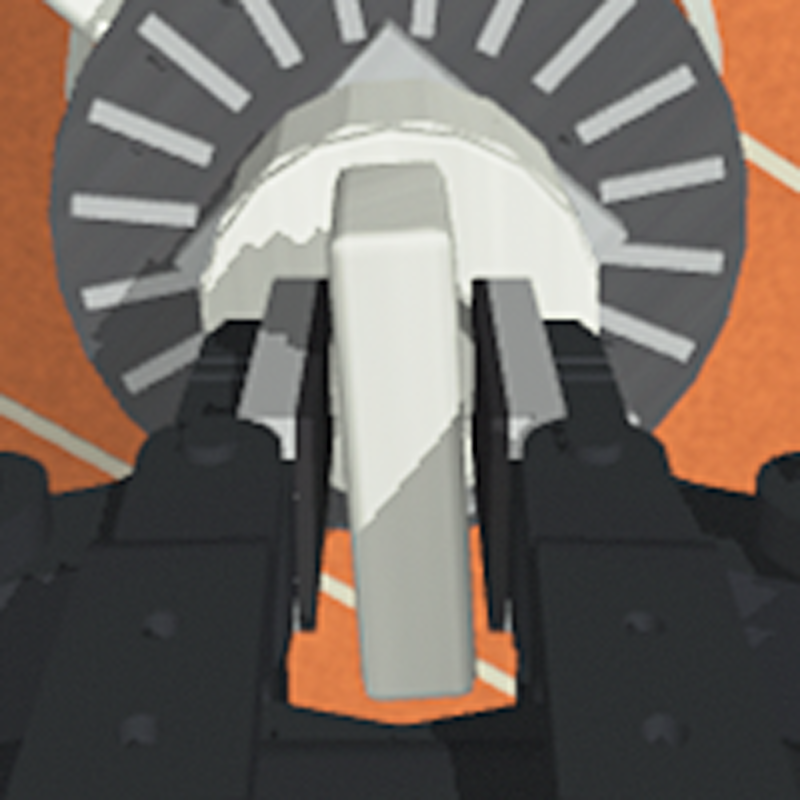

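```bash
python3 -m inch '[[0,0,0,0.22,255],[0,0,0,0,255]]' >/dev/null; python3 st.py; python3 -m inch '[[0,0,-0.06,0,255],[0,0,-0.06,0,255]]' >/dev/null; python3 st.py; 
```

```text
head 0.5492 turned 0.853 [ 468.02 -170.4   125.22] F [-0.06  0.12  2.38] M [0.048 0.178 0.038] w 0.192 q6 0.508 eff [-0.47  -0.039  0.122] tilt [ 0.023 -0.006 -1.   ]
head 0.5487 turned 0.853 [ 467.73 -170.33  127.28] F [-0.27 -0.04 -1.09] M [0.03  0.096 0.026] w 0.188 q6 0.508 eff [-0.332  0.067  0.014] tilt [ 0.022 -0.006 -1.   ]
```

```bash
python3 -m inch '[[0,0,-0.1,0,255],[0,0,-0.1,0,255]]' >/dev/null; python3 st.py; python3 -m inch '[[0,0,-0.2,0,255],[0,0,-0.2,0,255]]' >/dev/null; python3 st.py; 
```

```text
head 0.5484 turned 0.854 [ 466.95 -170.05  130.69] F [-0.03  0.27 -2.08] M [0.003 0.029 0.006] w 0.187 q6 0.508 eff [-0.277  0.02  -0.   ] tilt [ 0.02  -0.005 -1.   ]
head 0.5482 turned 0.854 [ 466.5  -169.89  138.84] F [ 0.16  0.15 -1.71] M [ 0.051 -0.011  0.017] w 0.193 q6 0.508 eff [-0.328  0.02   0.   ] tilt [ 0.02  -0.005 -1.   ]
```

```bash
python3 -m inch '[[0.05,0.03,-0.4,0,255],[0.03,0.02,-0.5,0,255],[0.03,0.02,-0.6,0,255]]' >/dev/null; python3 st.py; python3 -m inch '[[0,0,-1,0,255],[0,0,-1,0,255],[0,0,-1,0,255],[0,0,-1,0,255],[0,0,0,0,255]]' >/dev/null; python3 st.py;  python3 - <<'E'
from h import *
s=ctrl.snapshot("wrist");save(s,"wrist9.png")
s=ctrl.snapshot("scene");save(s,"scene9.png",(130,120,390,300),3);C=cloud(s)
m=(abs(C[...,0]-514)<80)&(abs(C[...,1]-148)<80)&(C[...,2]>25)&(C[...,2]<40)
p=C[m][:,:2].astype(np.float32);print("ram",cv2.minEnclosingCircle(p),cv2.fitEllipse(p))
s=ctrl.snapshot("top");C=cloud(s)
m=(abs(C[...,0]-514)<80)&(abs(C[...,1]-148)<80)&(C[...,2]>25)&(C[...,2]<40)
p=C[m][:,:2].astype(np.float32);print("ram",cv2.minEnclosingCircle(p))
E
```

```text
head 0.5482 turned 0.854 [ 468.47 -169.69  170.73] F [ 0.75 -0.57 -0.87] M [ 0.039 -0.011 -0.013] w 0.189 q6 0.511 eff [-0.608  0.02  -0.005] tilt [ 0.019 -0.005 -1.   ]
head 0.5485 turned 0.853 [ 468.01 -169.79  258.14] F [ 0.69 -0.44 -2.29] M [0.083 0.05  0.07 ] w 0.186 q6 0.51 eff [ 0.14   0.02  -0.001] tilt [ 0.024 -0.007 -1.   ]
ram ((513.0433349609375, 148.8863067626953), 58.34959411621094) ((514.1803588867188, 148.16517639160156), (102.8536148071289, 105.10187530517578), 33.4491081237793)
ram ((511.556884765625, 149.57791137695312), 54.79167175292969)
```

View pics/wrist9.png

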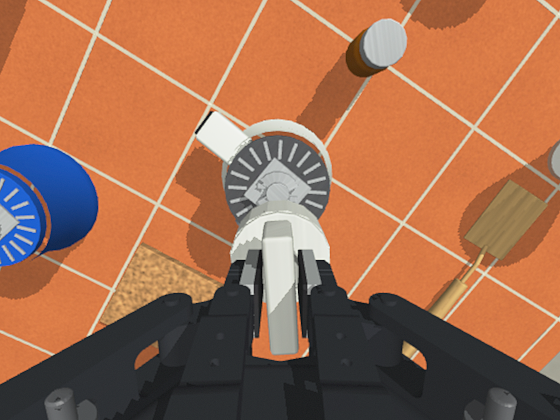

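View pics/scene9.png

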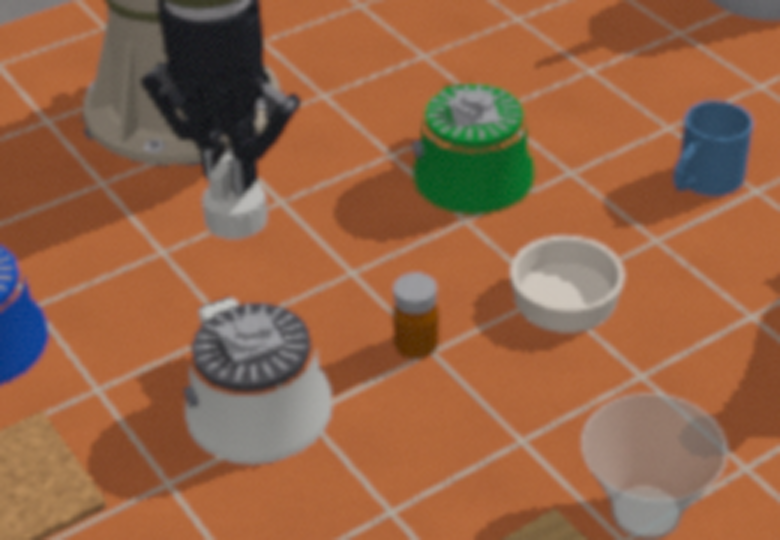

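```bash
python3 -m inch '[[0.39,-0.48,0,0,255],[0.78,-0.96,0,0,255],[0.78,-0.96,0,0,255],[0.78,-0.96,0,0,255],[0.78,-0.96,0,0,255],[0.78,-0.96,0,0,255],[0.78,-0.96,0,0,255],[0.78,-0.96,0,0,255]]' ; python3 -m inch '[[0.78,-0.96,0,0,255],[0.78,-0.96,0,0,255],[0.78,-0.96,0,0,255],[0.78,-0.96,0,0,255],[0.39,-0.48,0,0,255],[0,0,0,0,255]]'; python3 st.py
```

```text
time: 16.58
ee_pos: [487.8, 25.3, 248.2]
tcp_rot: [3.024, 0.848, 0.012]
force: [0.1, 0.2, -0.8]
width: 0.192
time: 17.32
ee_pos: [498.4, 144.5, 243.6]
tcp_rot: [-3.021, -0.856, 0.003]
force: [-0.0, 0.8, 0.1]
width: 0.191
head 0.5521 turned 0.85 [498.42 144.55 243.57] F [-0.02  0.77  0.12] M [-0.032 -0.048 -0.027] w 0.191 q6 1.145 eff [-0.031  0.106  0.076] tilt [-0.002  0.002 -1.   ]
```

```bash
python3 -m inch '[[0.7,0.17,0.5,0,255],[0,0,1,0,255],[0,0,1,0,255],[0,0,1,0,255],[0,0,1,0,255],[0,0,1,0,255],[0,0,0.5,0,255],[0,0,0,0,255]]' ; python3 st.py; python3 - <<'E'
from h import *
s=ctrl.snapshot("wrist");save(s,"wrist10.png");C=cloud(s)
m=(abs(C[...,0]-514)<80)&(abs(C[...,1]-148)<80)&(C[...,2]>29)&(C[...,2]<39)
p=C[m][:,:2].astype(np.float32);print("ram wrist",len(p),p.min(0),p.max(0),cv2.minEnclosingCircle(p))
from scipy.optimize import least_squares
f=least_squares(lambda q:np.hypot(p[:,0]-q[0],p[:,1]-q[1])-q[2],[512,149,53],loss='soft_l1');print(f.x)
s=ctrl.snapshot("scene");save(s,"scene10.png",(260,130,400,250),5);C=cloud(s)
m=(abs(C[...,0]-512)<32)&(abs(C[...,1]-148)<32)
for z0 in range(40,110,6):
    p=C[m&(C[...,2]>z0)&(C[...,2]<z0+6)]
    if len(p):print(z0,len(p),p.min(0).round(),p.max(0).round())
E
```

```text
time: 18.32
ee_pos: [517.2, 144.1, 115.0]
tcp_rot: [-3.026, -0.842, 0.004]
force: [0.4, -0.2, -0.8]
width: 0.188
head 0.5428 turned 0.859 [517.15 144.13 115.05] F [ 0.36 -0.23 -0.84] M [-0.04  -0.007 -0.048] w 0.188 q6 1.15 eff [-0.173 -0.002  0.   ] tilt [-0.002 -0.    -1.   ]
ram wrist 2925 [458.93164  97.54549] [567.5769  204.72429] ((513.2821044921875, 150.21063232421875), 54.72419357299805)
[512.9716016  150.72398027  51.35831756]
76 10 [515. 118.  77.] [540. 153.  82.]
82 25 [508. 116.  83.] [543. 159.  88.]
88 25 [511. 117.  88.] [544. 158.  94.]
94 25 [508. 117.  94.] [544. 158. 100.]
100 78 [494. 116. 100.] [544. 169. 106.]
106 38 [495. 120. 106.] [543. 162. 110.]
```

View pics/wrist10.png

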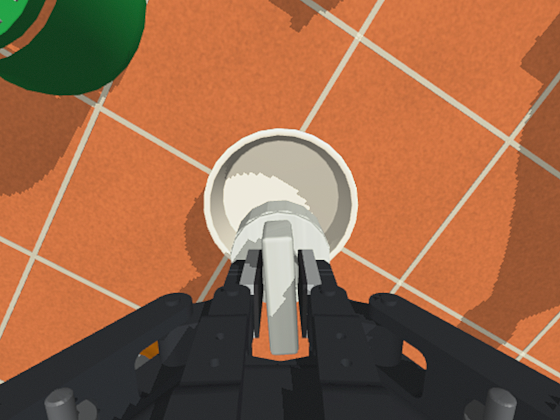

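View pics/scene10.png

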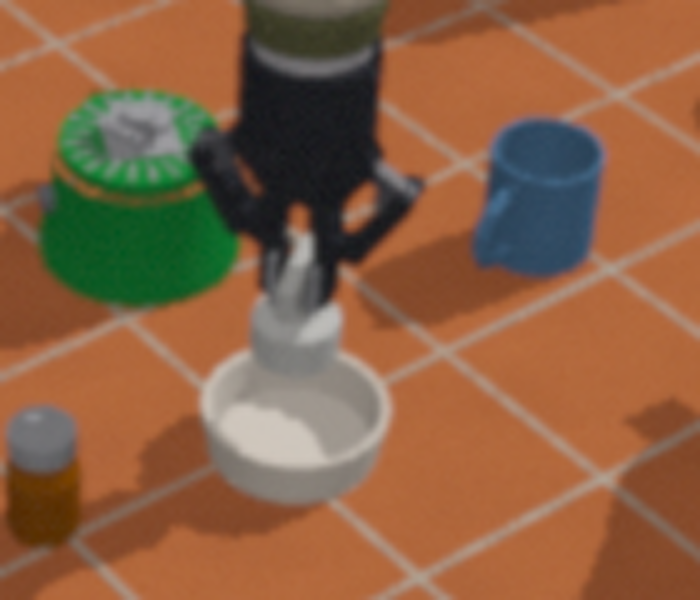

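```bash
python3 -m inch '[[0,-0.36,0,0,255],[0,0,0.6,0,255],[0,0,0.8,0,255],[0,0,0.6,0,255],[0,0,0.2,0,255],[0,0,0,0,255]]' ; python3 st.py
```

```text
time: 19.18
ee_pos: [515.4, 151.8, 72.0]
tcp_rot: [3.026, 0.844, 0.007]
force: [0.6, -0.6, -1.1]
width: 0.188
head 0.5442 turned 0.858 [515.43 151.8   71.99] F [ 0.61 -0.61 -1.13] M [ 0.026 -0.032 -0.   ] w 0.188 q6 1.163 eff [-0.117  0.002  0.   ] tilt [ 0.004  0.001 -1.   ]
```

```bash
python3 -m inch '[[-0.1,0,0.4,0,255],[0,0,0.5,0,255],[0,0,0.1,0,255],[0,0,0,0,255]]' ; python3 st.py; python3 -m inch '[[0,0,0.1,0,255],[0,0,0.1,0,255],[0,0,0.1,0,255]]' >/dev/null; python3 st.py
```

```text
time: 19.68
ee_pos: [514.2, 150.7, 51.2]
tcp_rot: [3.026, 0.844, 0.008]
force: [-0.4, 0.2, -0.7]
width: 0.188
head 0.5441 turned 0.858 [514.2  150.71  51.18] F [-0.38  0.19 -0.71] M [ 0.045 -0.038  0.028] w 0.188 q6 1.162 eff [-0.088 -0.    -0.   ] tilt [ 0.005  0.001 -1.   ]
head 0.5441 turned 0.858 [514.86 150.81  45.41] F [-0.23 -0.11 -0.34] M [-0.017  0.002 -0.037] w 0.188 q6 1.162 eff [ 0.  0. -0.] tilt [ 0.007  0.001 -1.   ]
```

```bash
python3 -m inch '[[0,0,0.08,0,255],[0,0,0.05,0,255]]' >/dev/null; python3 st.py; python3 -m inch '[[0,0,0.05,0,255],[0,0,0.05,0,255]]' >/dev/null; python3 st.py;
```

```text
head 0.544 turned 0.858 [514.87 150.78  42.62] F [-0.36  0.02 -1.03] M [-0.019 -0.021 -0.025] w 0.185 q6 1.162 eff [-0.049  0.001  0.   ] tilt [ 0.007  0.001 -1.   ]
head 0.544 turned 0.858 [514.9  150.82  40.5 ] F [-0.8  -0.42 -0.38] M [-0.005 -0.002 -0.052] w 0.187 q6 1.162 eff [-0.035  0.    -0.   ] tilt [ 0.007  0.001 -1.   ]
```

```bash
python3 -m inch '[[0,0,0.04,0,255]]' >/dev/null; python3 st.py; python3 -m inch '[[0,0,0.04,0,255]]' >/dev/null; python3 st.py;python3 -m inch '[[0,0,0.03,0,255]]' >/dev/null; python3 st.py
```

```text
head 0.5441 turned 0.858 [514.95 150.82  39.66] F [ 0.81  0.2  -1.01] M [-0.012  0.067 -0.06 ] w 0.189 q6 1.162 eff [-0.046  0.001 -0.   ] tilt [ 0.007  0.001 -1.   ]
head 0.5441 turned 0.858 [514.95 150.83  38.83] F [ 0.24 -0.34 -0.81] M [0.041 0.033 0.07 ] w 0.19 q6 1.162 eff [-0.042  0.001  0.   ] tilt [ 0.007  0.001 -1.   ]
head 0.5441 turned 0.858 [514.85 150.89  38.21] F [-1.06 -0.06  2.55] M [-0.004  0.345  0.013] w 0.189 q6 1.162 eff [-0.605 -0.195  0.001] tilt [ 0.006  0.001 -1.   ]
```

Contact came at TCP z 38.2 (expected 38.3) with 2.5 N. Releasing.

```bash
python3 -m inch '[[0,0,0,0,190],[0,0,0,0,150],[0,0,0,0,130],[0,0,0,0,130]]' ; python3 st.py; python3 - <<'E'
from h import *
s=ctrl.snapshot("wrist");save(s,"wrist11.png")
E
```

```text
time: 21.42
ee_pos: [515.5, 150.9, 38.7]
tcp_rot: [3.025, 0.844, 0.012]
force: [-0.6, 0.1, -0.1]
width: 0.488
head 0.5441 turned 0.858 [515.54 150.95  38.73] F [-0.62  0.09 -0.11] M [-0.024  0.035 -0.02 ] w 0.488 q6 1.162 eff [-0.079  0.001  0.   ] tilt [ 0.008  0.001 -1.   ]
```

View pics/wrist11.png

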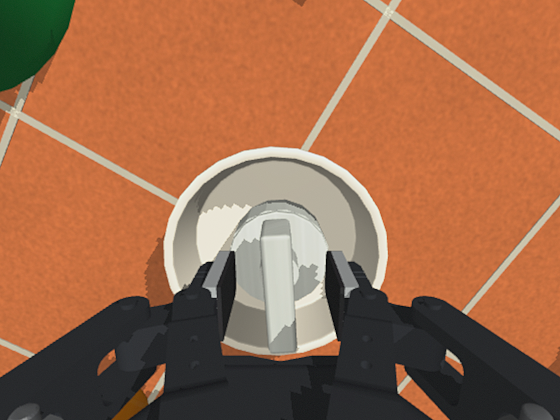

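The nut stands centred in the ramekin and the fingers are clear on both sides. Rising straight up.

```bash
python3 -m inch '[[0,0,-0.3,0,130],[0,0,-0.6,0,130],[0,0,-1,0,130],[0,0,-1,0,130],[0,0,-1,0,130],[0,0,-1,0,130],[0,0,-1,0,130],[0,0,0,0,130]]' ; python3 st.py; python3 -m inch '[[0,-1,-1,0,130],[0,-1,-1,0,130],[0,-1,-0.5,0,130],[0,0,0,0,130],[0,0,0,0,130]]'; python3 - <<'E'
from h import *
s=ctrl.snapshot("wrist");save(s,"wrist12.png");C=cloud(s)
m=(abs(C[...,0]-514)<75)&(abs(C[...,1]-150)<75)
def rect(z0,z1):
    p=C[m&(C[...,2]>z0)&(C[...,2]<z1)];print(z0,len(p),p.min(0).round(1),p.max(0).round(1),p.mean(0).round(1)) if len(p) else None
rect(29,39);rect(60,75);rect(24,32)
s=ctrl.snapshot("scene");save(s,"scene12.png",(130,120,400,340),2.9);C=cloud(s);m=(abs(C[...,0]-514)<75)&(abs(C[...,1]-150)<75);rect(60,75)
print(ctrl.observe()['force'])
E
```

```text
time: 22.48
ee_pos: [515.5, 150.9, 166.5]
tcp_rot: [3.025, 0.844, 0.02]
force: [-0.5, 0.3, 0.2]
width: 0.489
head 0.5442 turned 0.858 [515.5  150.94 166.47] F [-0.48  0.32  0.23] M [ 0.001  0.015 -0.005] w 0.489 q6 1.162 eff [ 0.266  0.002 -0.   ] tilt [ 0.013  0.002 -1.   ]
time: 23.1
ee_pos: [481.8, 202.5, 214.9]
tcp_rot: [3.025, 0.842, 0.015]
force: [0.5, -0.5, -0.4]
width: 0.489
29 2566 [459.2  95.9  29. ] [567.7 204.5  38.9] [515.  150.5  32.3]
60 641 [496.6 126.7  60.1] [533.3 174.1  69.4] [514.2 151.6  66.9]
24 1714 [460.6 100.2  24. ] [563.6 204.1  32. ] [518.1 145.1  29.4]
60 58 [497.5 122.9  60.6] [536.7 169.4  69.8] [517.2 146.2  64.7]
[-0.70557677 -0.23157793  0.66362559]
```

View pics/scene12.png

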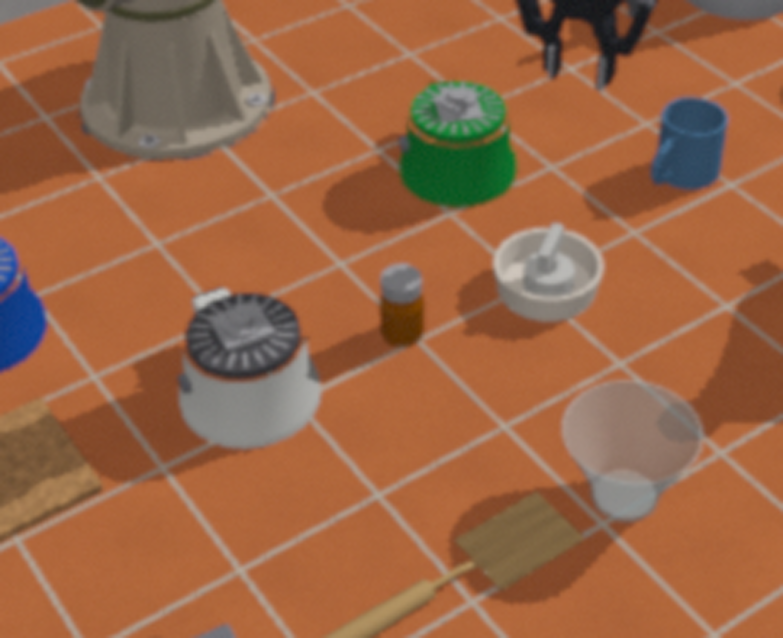

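View pics/wrist12.png

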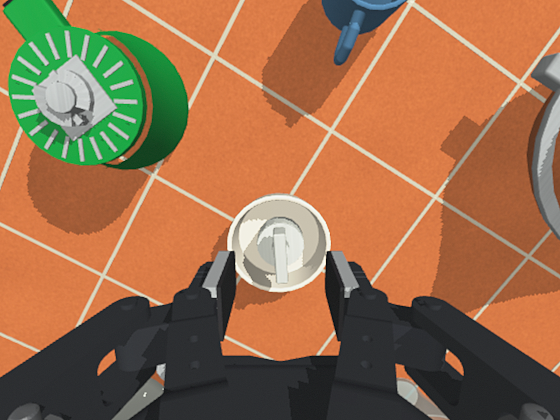

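The nut stands upright in the ramekin. Its wing top measures about z 67, which is floor 5 plus nut 62, and it sits about 2 mm off the ramekin's centre. The arm is clear, so I'm handing in.

```bash
python3 -c "
from bench import ctrl
print(ctrl.job_done())"
```

```text
the job is handed in; nothing more can be done
None
```

The wing nut is off the white mill and standing on its hub in the ramekin, wing up. I handed the job in with the arm clear at about 23 s; no verdict was reported.

- **Unscrewing:** I gripped the wing at 25 N and turned it clockwise to its end stop, at about 0.8 rad. There the moment rose to about 0.2 N m and the wing began to slip in the pads. The tool turned about 0.1 rad further before I noticed.
- **Back-off:** I then backed the tool off about 0.1 rad to realign it. This carried the nut back an estimated 0.07 rad before I nudged it forward again. I judged that still within the free range.
- **Lifting and placing:** The nut lifted off with about 2 N or less of downward load on the wrist. It touched the ramekin floor at about 2.5 N, and I opened the fingers there.
- **Last checks:** The wing top measured z ≈ 67 mm, as expected for a nut standing on the floor, and the nut is about 2 mm off the ramekin's centre. The ramekin is within about 2 mm of where it started. In the last pictures the bystanders look undisturbed; I did not measure them.
- **Disagreement:** The scene camera put the nut about 6 mm away from where the wrist camera did. That was from only a few pixels, and both fall within the 35 mm allowed.

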